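# Set the depth stop in a slanted bore of a pump housing

## Task

Turn the graduated swivel fixture by its upright handle until its scale reads 60 degrees at the index line. Then take the depth rod (the one with the sliding disc-shaped stop) out of the tool block, lower it into the slanted blind bore of the aluminium pump housing until it bottoms out and let go of it, then slide its stop down the rod until it lies flat on the housing's face and hold it pressed there for a good second. Leave the rod bottomed in the bore with its stop on the face and the scale still at 60, and do not disturb anything else on the bench.

Things in the scene. Friction and masses are not known exactly. Their poses are not given: they have to be found in the camera images.
- swivel (a joint): The swivel's reading in rad: 0 when the scale's zero line is at the index line, growing as the turntable turns counter-clockwise seen from above; 60 degrees = 1.047. Range -0.15 to 1.6. It stays where it is left (friction about 0.35 N m, about 4 N at the handle).
- fixture: Round blue-painted base of the swivel, fixed to the bench, 236 mm diameter, 18 mm high; origin under its centre. The index is a short white radial line on it just outside the turntable. The scale: white lines on the turntable's rim every 10 degrees from 0 to 90, clockwise seen from above, long lines at 0, 30, 60, 90, a white dot at the inner end of the 0 line.
- swivel_axis (a point): Point on the turntable's vertical turning axis, at the height of its top face (34 mm above the bench). It does not turn with the table. The dark steel turntable is 208 mm in diameter.
- handle_top (a point): Centre of the top of the turntable's upright round steel handle: 14 mm diameter, its top 105 mm above the bench, 71 mm long from the turntable's face, with a 24 mm collar 6 mm high at its foot, standing 85 mm from the turning axis. Turns with the table. It may turn within a grip.
- bore_mouth (a point): Centre of the mouth of the slanted blind bore (10 mm diameter, 45 mm deep) in the flat square face (46 x 46 mm) of the aluminium housing; 104 mm above the bench, on the turning axis. z = the bore's axis, pointing out of it, 30 degrees from vertical. It turns with the table; at 60 degrees the bore's outer end leans roughly towards the robot (within 25 degrees).
- bore_floor (a point): Centre of the bore's flat floor, 45 mm below the mouth along its axis; axes as for bore_mouth.
- rod_grip (a point): Centre of the depth rod's steel handle: 12 mm diameter, 30 mm long, 15 mm to its top end. z points from the tip to the handle. The rod is 111 mm long, 50 g plus the stop, and stands upright in one of the three holes (10 mm wide, 30 mm deep, 55 mm apart) of the tool block.
- rod_tip (a point): Tip of the depth rod: flat lower end of its plain 8 mm shaft, which is 81 mm long up to the handle. z points from the tip to the handle.
- stop: The rod's sliding stop: steel disc, 36 mm diameter, 12 mm thick, around the shaft. Origin: centre of its underside, z to the handle. At first its top is 8 to 14 mm below the handle; it slides with about 3 N friction and stays put. With the rod bottomed it has 10 to 16 mm to go to the face; then its top is 24 mm below the handle. Fingertips astride the handle can push it.
- rack: Grey plastic tool block fixed to the bench, 70 x 165 x 36 mm, origin at the centre of its underside, the row of three holes along its y axis (at -55, 0, +55 mm). Holds the depth rod, a screwdriver and a pin punch, in any order.
- screwdriver: Bystander: short screwdriver, 113 mm tall, 24 mm black handle with yellow band, standing in the tool block. Origin at its tip.
- punch: Bystander: pin punch, 95 mm tall, 13 mm thick dark upper part, no disc, standing in the tool block. Origin at its tip.
- spray_can: Bystander: white spray can, 64 mm diameter, 200 mm tall. Origin under its centre.
- spray_can_b: Bystander: red spray can, 58 mm diameter, 190 mm tall. Origin under its centre.
- socket: Bystander: steel wrench socket, 26 mm diameter, 36 mm tall. Origin under its centre.
- wrench: Bystander: steel wrench lying flat.
- work_lamp: Bystander: black hand lamp lying flat, 160 x 36 x 30 mm.
- goggles: Bystander: safety glasses with red frame, 140 mm wide, 125 mm long, 45 mm high.
Things that resemble listed ones, but are neither listed nor needed, are in the scene too. Of the things shaped like the part that bears rod_grip, the bare steel one is meant.

How it is judged:
By the outcome, as a careful person would: the job done as asked, in the order asked, and still so for the second after the job is handed in, with the robot touching nothing.
It also fails if it takes over 58 s, if anything falls off the work surface, if the arm or the gripper's body presses on something with over 40 N, if the wrist force passes 120 N, or if a joint passes its speed limit or range.

## Robot

A 6-joint arm with a two-finger parallel gripper is mounted at the origin on the work surface. World frame = base frame: x ahead of the robot, y to its left, z up, the work surface at z = 0. Lengths are in m, angles in rad, forces in N, time in s.
With the tool pointing down it reaches from about 0.425 to 0.95 m from the base axis. Payload 3.5 kg.
Tool frame: the origin (TCP) lies between the finger pads; the fingertips stand 19 mm ahead of it and the grasp point (between the pads) is the TCP; y points along the fingers, z is the direction in which the jaws open and shut, and the axes are right-handed (so a half turn about y gives the same grasp; the last joint's range is limited). The gripper opens to 85 mm and grips with 20 to 120 N. Pads are 22 mm wide; open, the fingers measure 114 mm over their backs; the gripper's body (76 mm by 85 mm) begins 54 mm behind the grasp point. The pads swing forward as they close: fully open they stand 13 mm farther back than shut.
Start: joints at [-1.316, 0.286, 1.577, -0, 1.279, -0.15], TCP at [0.266, -0.62, 0.25] pointing down, gripper open.
Joint ranges: [-2.77, 2.77], [-0.9, 2.22], [0.21, 2.48], [-1.53, 4.67], [0.24, 2.81], [-2.84, 2.84]. Speed limits (rad/s): [2.79, 2.79, 3.14, 3.14, 3.14, 3.14].

## Interface

Orientations are given as a unit quaternion [x, y, z, w].
In Python, from plant import get_state, read_camera, camera_model, sign_off gives the robot as it stands.
- The arm moves only by the tool carry_out, never from a script. Its argument "moves" is a list of rows, each a list of 7 numbers: the turn, a rotation vector about the tool's x, y, z in rad, then the shift along the tool's x, y, z in m, then the closure, from -1 (fully open) to 1 (shut). In form: [[wx, wy, wz, dx, dy, dz, jaw], ...]. A call has 1 to 10 rows; each row shifts and turns the commanded pose from where the row before left it, along the tool's axes as they then stand; what a row does not reach is not made up. A row lasts 1/8 s, in which the tool goes at most 62.5 mm and 10.7 degrees, less where a joint would pass 70% of its speed; a pose out of reach is approached as far as the arm can. A call is refused whole if a number of a shift passes 0.0625 or a number of a turn 0.188, either way. A call with a gripper value outside its range is refused whole. The fingers move at their own pace and stop on an object; "squeeze" is the grip in N (left out, the last holds). Time passes only in rows, so rows that do not move let the fingers close. It gives the time, the measured TCP pose, the force and the opening at its end, in the units of the state.
- get_state(): the state, without advancing time (a new reading comes with each control period).
- read_camera(name): name is "scene" or "side" or "wrist"; returns the picture (420x560x3 uint8, blue, green, red); there is no depth.
- camera_model(name): a dict with "camera_matrix" (3x3 intrinsics, pixels), "pose" (4x4, takes a point from camera to world coordinates). Camera axes: x right, y down, z forward; pixel columns grow to the right and rows downward; lengths in m; the calibration is good to about 2 mm. A picture is of the moment at which its call begins: read the wrist's pose just before it. camera_model takes no time and is no camera call; for the wrist camera it gives the pose at the moment of the call.
- sign_off(): hands the job in, once; it reports no verdict.
The state is a dict: "time": time; "qpos": joint angles; "dq": joint speeds; "joint_efforts": joint torques, N m; "eef_pos": TCP position; "tcp_rot": TCP orientation; "contact_force": force on the tool from outside, world axes, zero at the start; "wrist_torque": the same for the moment, N m; "opening": opening from 0.0 (shut) to 1.0 (fully open).
Only numpy, scipy, OpenCV 4.12 (cv2) and the standard library are available. Lean on these libraries where they do the work, as an engineer would, in place of code of your own. Each camera call takes 0.05 s, during which the arm holds its last target. There are 200 camera calls.

## Working session

There is one attempt and no reset: what is moved stays moved. The work goes in short steps, Python scripts to look and compute and a tool call to move; the robot and the scene stay as the last step left them, time stands still between calls to the robot, and variables do not carry over. Pictures are saved under pics/ and viewed, about 8 in all and at most 12, crops included, and the job is handed in when it is done.

Besides the shell and the picture viewer there is one more tool, called as name(argument=value, ...) on one line, values as JSON. carry_out: Moves the arm, as the interface text tells. Its arguments: {"type":"object","properties":{"moves":{"type":"array","items":{"type":"array","items":{"type":"number"}}},"squeeze":{"type":"number"}},"required":["moves"]}

```bash
mkdir -p pics; ls; python3 - <<'E'
from plant import *
import cv2,numpy as np
np.set_printoptions(precision=4,suppress=True)
s=get_state();print(s)
for n in("scene","side"):
    im=read_camera(n);cv2.imwrite(f"pics/{n}0.png",im)
    cv2.imwrite(f"pics/{n}0b.png",cv2.resize(im,(800,600),interpolation=cv2.INTER_CUBIC))
    m=camera_model(n);print(n,m["camera_matrix"],m["pose"])
m=camera_model("wrist");print(m)
E
```

```text
pics
{'time': 0.0, 'qpos': array([-1.316 ,  0.2872,  1.5782,  0.    ,  1.2786, -0.15  ]), 'dq': array([-0.0002, -0.0011,  0.0005,  0.0016, -0.0006,  0.001 ]), 'joint_efforts': array([  0.0004, -40.5973, -29.2627,  -0.0001,   0.0059,  -0.    ]), 'eef_pos': array([ 0.2657, -0.6198,  0.2489]), 'tcp_rot': array([-0.1422,  0.6935, -0.6918,  0.1421]), 'contact_force': array([ 0.3271, -0.0371, -0.8675]), 'wrist_torque': array([ 0.0394, -0.0284, -0.0457]), 'opening': 0.9972484642109017}
scene [[452.9914   0.     280.2351]
 [  0.     452.9914 213.841 ]
 [  0.       0.       1.    ]] [[ 0.7696  0.548  -0.3276  0.8783]
 [ 0.6384 -0.652   0.4092 -0.4674]
 [ 0.0106 -0.5241 -0.8516  0.9692]
 [ 0.      0.      0.      1.    ]]
side [[514.005    0.     279.9109]
 [  0.     514.005  207.0693]
 [  0.       0.       1.    ]] [[-0.8431 -0.2854  0.4558  0.005 ]
 [-0.5375  0.4181 -0.7324  0.8396]
 [ 0.0184 -0.8624 -0.5058  0.6908]
 [ 0.      0.      0.      1.    ]]
{'camera_matrix': array([[321.0167,   0.    , 279.1699],
       [  0.    , 321.0167, 211.5445],
       [  0.    ,   0.    ,   1.    ]]), 'pose': array([[ 0.393 , -0.873 , -0.2888,  0.3392],
       [-0.9195, -0.3736, -0.1219, -0.5882],
       [-0.0015,  0.3135, -0.9496,  0.3732],
       [ 0.    ,  0.    ,  0.    ,  1.    ]])}
```

View pics/scene0b.png

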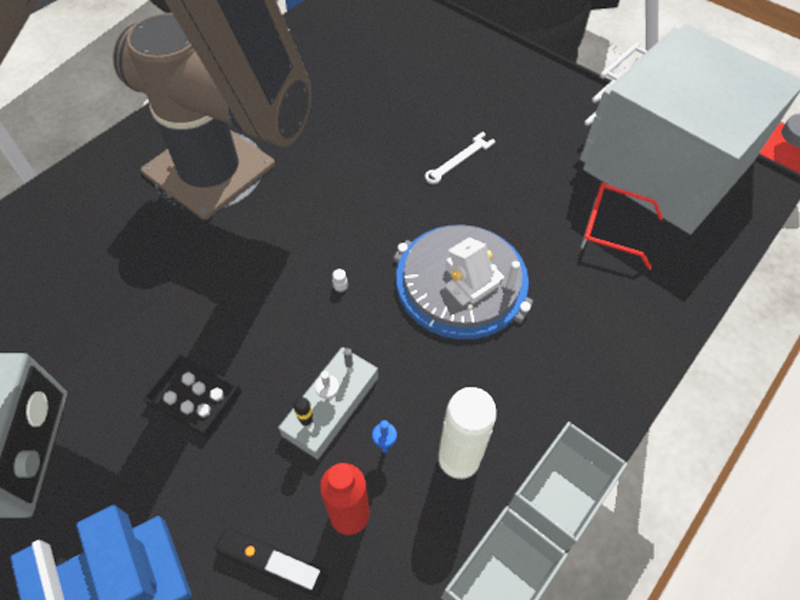

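View pics/side0b.png

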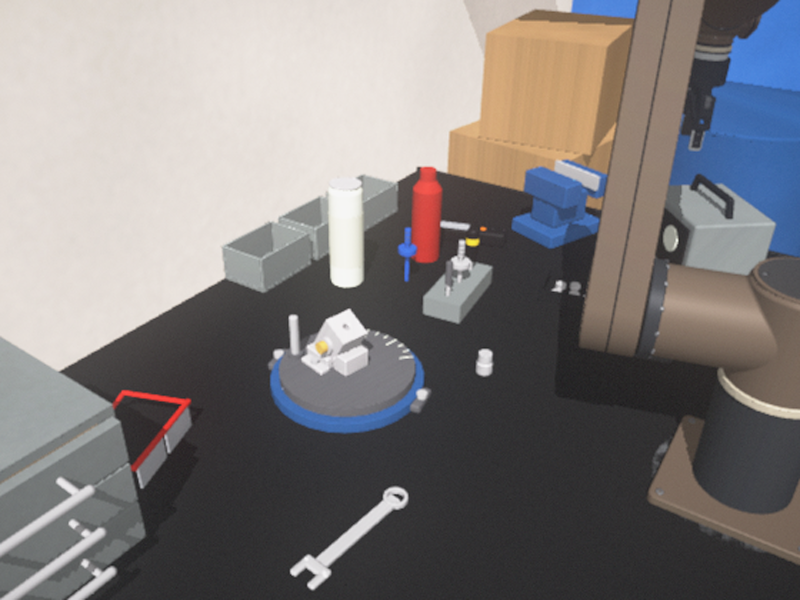

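Scene (in 800x600 px): the swivel is at (462,280), its handle at (516,266) and the tool block at (328,402). Rod candidates are the bare steel rod with disc in the middle hole (325,380), the blue look-alike rod (384,433), the punch (348,355) and the screwdriver (303,408). I choose the steel one and check it in a close crop.

```bash
python3 - <<'E'
import cv2,numpy as np
a=cv2.imread("pics/scene0.png");b=cv2.imread("pics/side0.png")
def crop(im,x,y,w,h,s):return cv2.resize(im[y:y+h,x:x+w],(w*s,h*s),interpolation=cv2.INTER_CUBIC)
t=np.hstack([crop(a,270,150,110,100,4),crop(a,190,235,90,100,4)])
u=np.hstack([crop(b,180,210,130,75,3),crop(b,280,160,130,75,3)])
u=cv2.copyMakeBorder(u,0,0,0,t.shape[1]-u.shape[1] if t.shape[1]>u.shape[1] else 0,cv2.BORDER_CONSTANT)[:,:t.shape[1]] if 0 else cv2.copyMakeBorder(u,0,0,0,max(0,t.shape[1]-u.shape[1]),cv2.BORDER_CONSTANT)
cv2.imwrite("pics/crop1.png",cv2.resize(np.vstack([t,u[:200]]),(800,600)));print(t.shape,u.shape)
# blue base ellipse
for n,im,r in(("scene",a,(270,150,110,95)),("side",b,(180,200,130,110))):
    x,y,w,h=r;c=im[y:y+h,x:x+w].astype(int)
    m=((c[...,0]>c[...,2]*1.7)&(c[...,0]>50)).astype('uint8')
    p=cv2.findNonZero(m).reshape(-1,2)+[x,y];print(n,len(p),cv2.fitEllipse(cv2.convexHull(p.astype('int32'))))
E
```

```text
(400, 800, 3) (225, 800, 3)
scene 1194 ((323.0047912597656, 196.82334899902344), (80.51762390136719, 93.35922241210938), 97.56552124023438)
side 1458 ((242.67532348632812, 267.01873779296875), (72.07320404052734, 109.01982116699219), 87.44206237792969)
```

View pics/crop1.png

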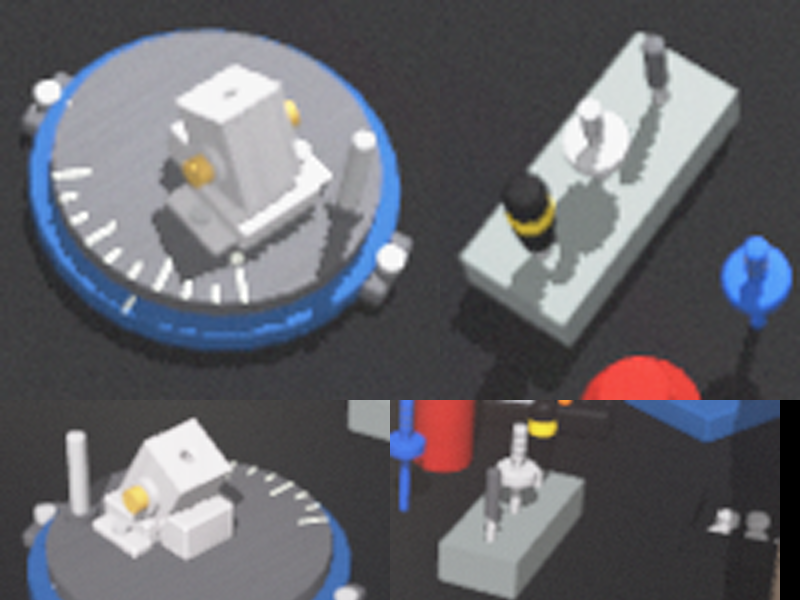

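The close crop shows the chosen rod is bare steel with a disc, in the middle hole, with its top at (590,103) in the crop. The index mark is at (130,303), the 0 line at (241,285), and the bore face is on the housing.

```bash
cat > h.py <<'E'
import numpy as np,cv2
from plant import *
from scipy.spatial.transform import Rotation as R
np.set_printoptions(precision=4,suppress=True)
def ray(n,p,M=None):
    M=M or camera_model(n);K=M["camera_matrix"];T=M["pose"]
    d=T[:3,:3]@np.linalg.solve(K,[p[0],p[1],1]);return T[:3,3],d/np.linalg.norm(d)
def atz(n,p,z,M=None):
    o,d=ray(n,p,M);return o+d*(z-o[2])/d[2]
def tri(a,b):
    A=np.zeros((3,3));v=np.zeros(3);P=[]
    for o,d in(a,b):
        Q=np.eye(3)-np.outer(d,d);A+=Q;v+=Q@o;P.append((Q,o))
    x=np.linalg.solve(A,v);return x,[np.linalg.norm(Q@(x-o)) for Q,o in P]
E
python3 - <<'E'
from h import *
A=lambda X,Y:(270+X/4,150+Y/4)
B=lambda X,Y:(190+(X-440)/4,235+Y/4)
C=lambda X,Y:(180+X/3,210+(Y-400)/3)
D=lambda X,Y:(280+(X-390)/3,160+(Y-400)/3)
h=tri(ray("scene",A(364,139)),ray("side",C(76,434)));print("handle",h, atz("scene",A(364,139),.105))
r=tri(ray("scene",B(590,103)),ray("side",D(519,426)));print("rodtop",r)
m=tri(ray("scene",A(232,93)),ray("side",C(187,456)));print("mouth",m,atz("scene",A(232,93),.104),atz("side",C(187,456),.104))
print("base", atz("scene",(323,196.8),.01),atz("side",(242.7,267),.01))
q=[atz("scene",B(*p),.036) for p in((641,35),(738,95),(570,325),(460,257))]
print("rack",np.mean(q,0),[np.linalg.norm(q[i]-q[i-1]) for i in range(4)],q[0]-q[3])
c=m[0]
ang=lambda p,z:np.degrees(np.arctan2(*(atz("scene",A(*p),z)-c)[[1,0]]))
i=ang((130,303),.018);print("idx",i)
for p in((237,258),(243,295),(241,278),(163,275),(70,175),(90,173)):print(p,ang(p,.034)-i,np.linalg.norm((atz("scene",A(*p),.034)-c)[:2]))
print("handle ang",np.degrees(np.arctan2(*(h[0]-c)[[1,0]])),np.linalg.norm((h[0]-c)[:2]))
for nm,p in(("can",(470,400)),("red",(344,475))):print(nm,atz("scene",np.array(p)*.7,.2))
E
```

```text
handle (array([0.637 , 0.1306, 0.1028]), [np.float64(0.0023615631771708107), np.float64(0.0023615631771709473)]) [0.6394 0.1308 0.105 ]
rodtop (array([ 0.5376, -0.2166,  0.1156]), [np.float64(0.0016006809938655618), np.float64(0.001600680993865533)])
mouth (array([0.5563, 0.1083, 0.1013]), [np.float64(0.0033534433109340274), np.float64(0.0033534433109338583)]) [0.56   0.1085 0.104 ] [0.5508 0.1101 0.104 ]
base [0.5601 0.1028 0.01  ] [0.5467 0.1173 0.01  ]
rack [ 0.5434 -0.2187  0.036 ] [np.float64(0.1638961793031645), np.float64(0.06864084196795635), np.float64(0.16070613591991753), np.float64(0.07249261222568922)] [-0.0164  0.1631  0.    ]
idx -80.17311712269994
(237, 258) 36.805217531716366 0.07478746383633822
(243, 295) 36.213917374603604 0.10083717392032243
(241, 278) 36.732902610157126 0.08899847478911506
(163, 275) 7.108244081342534 0.09384211422983296
(70, 175) -51.34358222119586 0.09280783190167928
(90, 173) -51.103636363547324 0.08022136038974229
handle ang 15.453562517270141 0.08368893661258701
can [ 0.7416 -0.1499  0.2   ]
red [ 0.6832 -0.3253  0.2   ]
```

```bash
cat >> h.py <<'E'
def down(deg):  # tool pointing down, jaw axis z at yaw deg
    a=np.radians(deg);z=np.array([np.cos(a),np.sin(a),0]);y=np.array([0,0,-1.]);return np.c_[np.cross(y,z),y,z]
def along(y,zref):
    y=y/np.linalg.norm(y);z=zref-y*(y@zref);z/=np.linalg.norm(z);return np.c_[np.cross(y,z),y,z]
def rows(p1,R1,n=None,p0=None,R0=None):
    s=get_state();p0=s["eef_pos"] if p0 is None else p0;R0=R.from_quat(s["tcp_rot"]).as_matrix() if R0 is None else R0
    w=R.from_matrix(R0.T@R1).as_rotvec();d=p1-p0
    n=n or int(max(np.ceil(np.linalg.norm(w)/.16),np.ceil(np.linalg.norm(d)/.058),1))
    T=R0@R.from_rotvec(w/n).as_matrix()
    print("n",n,"turn tot",w,"shift tot(world)",d,"(final tool)",R1.T@d)
    for k in range(n):
        Rk=R0@R.from_rotvec(w*(k+1)/n).as_matrix()
        Rp=R0@R.from_rotvec(w*k/n).as_matrix()
        print(list(np.round(w/n,3)),list(np.round(Rp.T@d/n,4)),list(np.round(Rk.T@d/n,4)))
E
python3 - <<'E'
from h import *
s=get_state();R0=R.from_quat(s["tcp_rot"]).as_matrix();print(R0)
T=camera_model("wrist")["pose"];print("cam in tool",R0.T@(T[:3,3]-s["eef_pos"]),R0.T@T[:3,:3])
p=np.array([.638,.131,.22])
for a in(105,-75):
    print(a);rows(p,down(a))
E
```

```text
[[-0.9192 -0.0005  0.3938]
 [-0.3938  0.0021 -0.9192]
 [-0.0003 -1.     -0.0021]]
cam in tool [-0.0801 -0.1242 -0.0005] [[ 0.0009  0.9495  0.3138]
 [-0.0006 -0.3138  0.9495]
 [ 1.     -0.001   0.0003]]
105
n 19 turn tot [-0.0003 -2.9986 -0.0032] shift tot(world) [ 0.3723  0.7509 -0.0291] (final tool) [0.5539 0.0291 0.629 ]
[np.float64(-0.0), np.float64(-0.158), np.float64(-0.0)] [np.float64(-0.0336), np.float64(0.0016), np.float64(-0.0286)] [np.float64(-0.0377), np.float64(0.0016), np.float64(-0.023)]
[np.float64(-0.0), np.float64(-0.158), np.float64(-0.0)] [np.float64(-0.0377), np.float64(0.0016), np.float64(-0.023)] [np.float64(-0.0408), np.float64(0.0016), np.float64(-0.0168)]
[np.float64(-0.0), np.float64(-0.158), np.float64(-0.0)] [np.float64(-0.0408), np.float64(0.0016), np.float64(-0.0168)] [np.float64(-0.0429), np.float64(0.0016), np.float64(-0.0102)]
[np.float64(-0.0), np.float64(-0.158), np.float64(-0.0)] [np.float64(-0.0429), np.float64(0.0016), np.float64(-0.0102)] [np.float64(-0.044), np.float64(0.0016), np.float64(-0.0033)]
[np.float64(-0.0), np.float64(-0.158), np.floa
[... 4740 characters left out ...]
0), np.float64(0.01), np.float64(-0.0)] [np.float64(-0.0385), np.float64(0.002), np.float64(-0.0405)] [np.float64(-0.0381), np.float64(0.002), np.float64(-0.0409)]
[np.float64(0.0), np.float64(0.01), np.float64(-0.0)] [np.float64(-0.0381), np.float64(0.002), np.float64(-0.0409)] [np.float64(-0.0377), np.float64(0.002), np.float64(-0.0412)]
[np.float64(0.0), np.float64(0.01), np.float64(-0.0)] [np.float64(-0.0377), np.float64(0.002), np.float64(-0.0412)] [np.float64(-0.0373), np.float64(0.0019), np.float64(-0.0416)]
[np.float64(0.0), np.float64(0.01), np.float64(-0.0)] [np.float64(-0.0373), np.float64(0.0019), np.float64(-0.0416)] [np.float64(-0.0369), np.float64(0.0019), np.float64(-0.0419)]
```

carry_out(moves=[[0,0,0,-0.0425,0,-0.0362,0],[0,0,0,-0.0425,0,-0.0362,0],[0,0,0,-0.0425,0,-0.0362,0],[0,0,0,-0.0425,0,-0.0362,0],[0,0,0,-0.0425,0,-0.0362,0],[0,0,0,-0.0425,0,-0.0362,0],[0,0,0,-0.0425,0,-0.0362,0],[0,0,0,-0.0425,0,-0.0362,0],[0,0,0,-0.0425,0,-0.0362,0],[0,0,0,-0.0425,0,-0.0362,0]])

```text
time: 1.35
eef_pos: [0.5142, -0.1185, 0.25]
tcp_rot: [-0.142, 0.693, -0.693, 0.142]
contact_force: [0.4, -0.3, 0.4]
opening: 0.497
```

carry_out(moves=[[0,0,0,-0.0425,0,-0.0362,0],[0,0,0,-0.0425,0,-0.0362,0],[0,0,0,-0.0425,0,-0.0362,0],[0,0,0,-0.0425,0,-0.0362,0],[0,0,0,-0.0425,0,-0.0362,0],[0,0,0,0,0,0,0],[0,0,0,0,0,0,0]])

```text
time: 2.22
eef_pos: [0.6375, 0.1296, 0.2495]
tcp_rot: [0.143, -0.693, 0.693, -0.142]
contact_force: [0.8, 0.2, -0.4]
opening: 0.503
```

```bash
python3 - <<'E'
from h import *
M=camera_model("wrist");im=read_camera("wrist");s=get_state();print(s["time"],s["eef_pos"],s["opening"],s["qpos"])
np.savez("w1",K=M["camera_matrix"],T=M["pose"]);cv2.imwrite("pics/w1.png",im)
cv2.imwrite("pics/w1b.png",cv2.resize(im,(800,600),interpolation=cv2.INTER_CUBIC))
E
```

```text
2.275 [0.6375 0.129  0.2498] 0.5008914219438194 [ 0.044   0.2342  1.6408 -0.0005  1.2678  1.2107]
```

View pics/w1b.png

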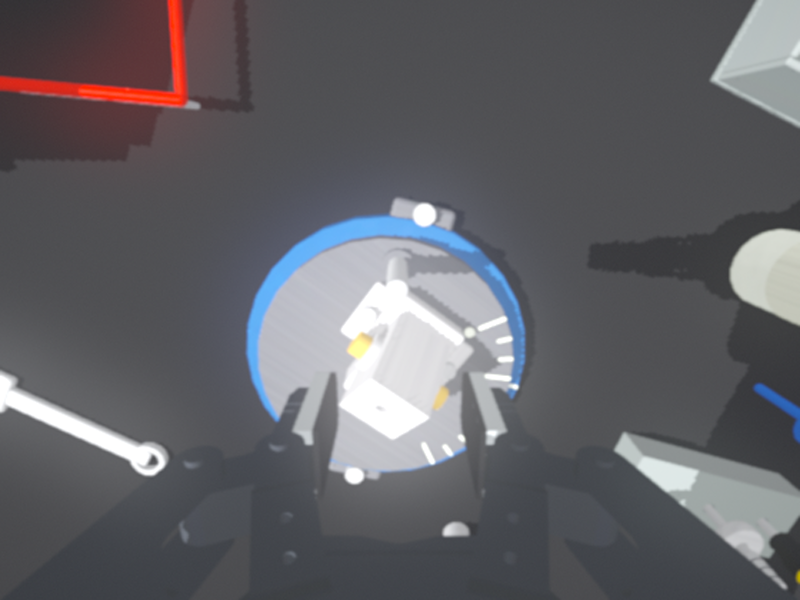

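The wrist picture shows the handle top at (397,290), the bore mouth at (380,407), the 0 line near (492,324) and its dot at (470,332). The index at (515,387) lies just past the 30 line at (497,377).

```bash
python3 - <<'E'
from h import *
z=np.load("w1.npz");M=dict(camera_matrix=z["K"],pose=z["T"]);s=.7
f=lambda p,h:atz("wrist",(p[0]*s,p[1]*s),h,M)
print("handle",f((397,289),.105));m=f((380,407),.104);print("mouth",m)
o=tri(ray("wrist",(380*s,407*s),M),ray("scene",(328,173.25)));print(o)
# base outer rim at z=.018 : visible blue outer top edge points
im=cv2.imread("pics/w1.png").astype(int)
b=((im[...,0]>im[...,2]*1.6)&(im[...,0]>90)).astype('uint8');b[:,:160]=0;b[:,380:]=0
p=np.argwhere(b)[:,::-1]
c0=np.array([386,345])*s
pts=[]
for a in range(-180,180,4):   # outermost blue per direction
    d=p-c0;an=np.degrees(np.arctan2(d[:,1],d[:,0]));k=np.abs((an-a+180)%360-180)<2
    if k.sum()>3: pts.append(p[k][np.argmax((d[k]**2).sum(1))])
q=np.array([atz("wrist",t,.018,M)[:2] for t in pts])
from scipy.optimize import least_squares
r=least_squares(lambda v:np.hypot(q[:,0]-v[0],q[:,1]-v[1])-v[2],[.56,.11,.118],loss='soft_l1',f_scale=.001);print("base circ",r.x,np.std(r.fun))
for c in(r.x[:2],m[:2]):
    an=lambda p,h:np.degrees(np.arctan2(*(f(p,h)[:2]-c)[::-1]))
    i=an((515,387),.018)
    print("idx",i,[(round(an(t,.034)-i,1),round(np.linalg.norm(f(t,.034)[:2]-c),4)) for t in((470,332),(480,329),(505,319),(487,376),(509,378),(427,445))])
    print("handle",an((397,289),.105),np.linalg.norm(f((397,289),.105)[:2]-c))
# face quad corners in wrist: orientation
E
```

```text
handle [0.6365 0.1308 0.105 ]
mouth [0.5558 0.1088 0.104 ]
(array([0.5585, 0.1088, 0.1051]), [np.float64(0.0018459226521192439), np.float64(0.0018459226521193436)])
base circ [0.5544 0.107  0.1183] 0.0007679736880811453
idx -81.9400562764757 [(np.float64(37.2), np.float64(0.0737)), (np.float64(36.8), np.float64(0.0819)), (np.float64(37.2), np.float64(0.103)), (np.float64(7.4), np.float64(0.085)), (np.float64(7.7), np.float64(0.1034)), (np.float64(-50.2), np.float64(0.0862))]
handle 16.189270245451436 0.08543710616775124
idx -82.71442214361835 [(np.float64(36.2), np.float64(0.074)), (np.float64(36.0), np.float64(0.0822)), (np.float64(36.7), np.float64(0.1033)), (np.float64(7.0), np.float64(0.0864)), (np.float64(7.5), np.float64(0.1047)), (np.float64(-49.3), np.float64(0.0884))]
handle 15.2686097717779 0.08364069883978786
```

carry_out(moves=[[0,0,0,0,0.055,0,0],[0,0,0,0,0.055,0,0],[0,0,0,0,0.053,0,0],[0,0,0,0,0,0,0.9],[0,0,0,0,0,0,0.9],[0,0,0,0,0,0,0.9],[0,0,0,0,0,0,0.9]], squeeze=30)

```text
time: 3.15
eef_pos: [0.6371, 0.1291, 0.0874]
tcp_rot: [0.143, -0.692, 0.693, -0.141]
contact_force: [-4.1, -2.9, -8.1]
opening: 0.154
```

```bash
python3 - <<'E'
from h import *
c=np.array([.5550,.1078]);s=get_state();p=s["eef_pos"];R0=R.from_quat(s["tcp_rot"]).as_matrix()
v=p[:2]-c;a0=np.arctan2(v[1],v[0]);r=np.hypot(*v);print(s["opening"],s["contact_force"],np.degrees(a0),r)
n=6;th=np.radians(22.7)
print("rot about tool y per row", -th/n)
for k in range(n):
    P=[c+r*np.array([np.cos(a0+th*j/n),np.sin(a0+th*j/n)]) for j in(k,k+1)]
    d=np.r_[P[1]-P[0],0]
    print("fixed",R0.T@d)
E
```

```text
0.15415735059988303 [-4.1472 -2.8755 -8.0679] 14.524239098370122 0.08479224498869507
rot about tool y per row -0.0660316233671188
fixed [-0.0007 -0.     -0.0056]
fixed [-0.0003 -0.     -0.0056]
fixed [ 0.0001 -0.     -0.0056]
fixed [ 0.0004 -0.     -0.0056]
fixed [ 0.0008  0.     -0.0055]
fixed [ 0.0012  0.     -0.0055]
```

carry_out(moves=[[0,0,0,-0.0007,0,-0.0056,0.9],[0,0,0,-0.0003,0,-0.0056,0.9],[0,0,0,0.0001,0,-0.0056,0.9],[0,0,0,0.0004,0,-0.0056,0.9],[0,0,0,0.0008,0,-0.0055,0.9],[0,0,0,0.0012,0,-0.0055,0.9],[0,0,0,0,0,0,0.9],[0,0,0,0,0,0,0.9]])

```text
time: 4.15
eef_pos: [0.6249, 0.1592, 0.0874]
tcp_rot: [0.141, -0.692, 0.693, -0.144]
contact_force: [4.6, -2.6, -13.2]
opening: 0.155
```

```bash
python3 - <<'E'
from h import *
M=camera_model("wrist");im=read_camera("wrist");b=read_camera("scene");s=get_state();print(s["time"],s["eef_pos"],s["contact_force"])
c=np.array([.5550,.1078]);v=s["eef_pos"][:2]-c;print(np.degrees(np.arctan2(v[1],v[0])),np.hypot(*v))
np.savez("w2",K=M["camera_matrix"],T=M["pose"]);cv2.imwrite("pics/w2.png",im);cv2.imwrite("pics/s2.png",b)
cr=lambda i,x,y,w,h,k:cv2.resize(i[y:y+h,x:x+w],(w*k,h*k),interpolation=cv2.INTER_CUBIC)
cv2.imwrite("pics/c2.png",np.hstack([cr(b,270,150,100,100,4),cv2.resize(im[60:360,150:450],(400,400),interpolation=cv2.INTER_CUBIC)]))
E
```

```text
4.25 [0.6249 0.1592 0.0874] [  3.7175  -3.1455 -13.5578]
36.3111680405665 0.08673770315804062
```

View pics/c2.png

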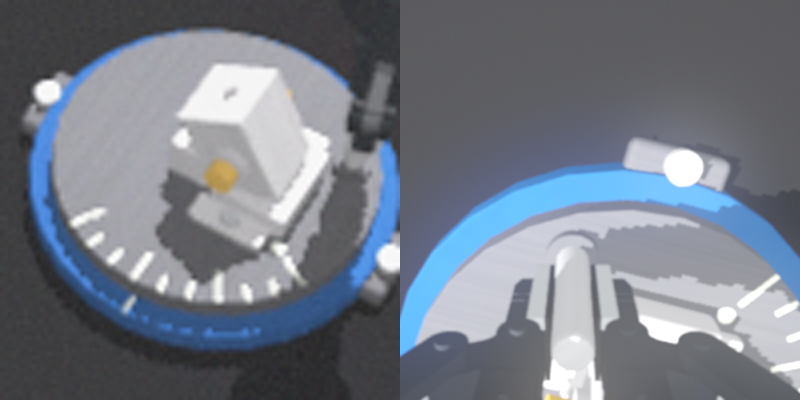

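The scene crop shows the 60 line at (142,265), almost at the index (131,303), with the 0 line at (292,265), 30 at (218,287) and 90 at (88,217). I'll get the reading by fitting the lines.

```bash
python3 - <<'E'
from h import *
from scipy.optimize import least_squares
A=lambda X,Y:(270+X/4,150+Y/4)
g=lambda p,h:atz("scene",A(*p),h)[:2]
# base circle, scene: outer top edge hard; fit table ticks: mid points & angles
im=cv2.imread("pics/s2.png").astype(int)
big=cv2.resize(cv2.imread("pics/s2.png")[150:250,270:370],(400,400),interpolation=cv2.INTER_CUBIC)
gray=cv2.cvtColor(big,cv2.COLOR_BGR2GRAY);mk=(gray>185).astype('uint8')
n,l,st,ce=cv2.connectedComponentsWithStats(mk)
T=[]
for i in range(1,n):
    if 25<st[i,4]<700 and ce[i][1]>195:
        ys,xs=np.nonzero(l==i);w=np.array([g((x,y),.034) for x,y in zip(xs,ys)]);m=w.mean(0)
        u=np.linalg.svd(w-m)[2][0];print(i,st[i],ce[i],m,np.degrees(np.arctan2(u[1],u[0]))%180)
E
```

```text
5 [246 198   9   8  38] [249.8421 201.1842] [0.5923 0.0953] 170.81293298306383
6 [ 71 207  36  20 372] [ 88.2446 216.0242] [0.5226 0.0225] 66.94904234727939
11 [ 86 231  19  16 194] [ 95.3969 238.8969] [0.5364 0.0124] 82.23043588205064
13 [250 234  15  14 146] [257.4863 240.3014] [0.6127 0.0752] 91.17529272811448
15 [273 243  25  34 384] [285.1797 257.7917] [0.633  0.0759] 151.3465695173663
16 [376 243  24  29 536] [389.1884 256.8731] [0.6811 0.1172] 119.09069246806607
17 [106 247  19  18 205] [115.4439 255.439 ] [0.5531 0.011 ] 90.03869259125773
18 [129 251  26  29 351] [141.5698 264.5869] [0.5692 0.0161] 96.48646444269622
19 [156 273  13  19 176] [162.2443 282.2841] [0.5864 0.0142] 110.39657578651756
20 [212 274  13  29 303] [217.9967 288.2904] [0.6146 0.0324] 124.0502053125565
21 [266 277  15  18 177] [272.4124 285.4237] [0.6385 0.0551] 128.80132619951954Traceback (most recent call last):
  File "<stdin>", line 13, in <module>
  File "<stdin>", line 4, in <lambda>
  File "h.py", line 9, in atz
    o,d=ray(n,p,M);return o+d*(z-o[2])/d[2]
        ~~~^^^^^^^
  File "h.py", line 6, in ray
    M=M or camera_model(n);K=M["camera_matrix"];T=M["pose"]
           ~~~~~~~~~~~~^^^
ValueError: time passes only in moves, steps and waits
```

```bash
python3 - <<'E'
from h import *
from scipy.optimize import least_squares
P=np.array([[.5226,.0225],[.5692,.0161],[.6146,.0324],[.5364,.0124],[.5531,.0110],[.5864,.0142],[.6385,.0551]])
d=np.radians([90,60,30,80,70,50,10]);L=np.array([0,0,0,1,1,1,1])
def res(v):
    r=np.where(L,v[4],v[3]);a=v[2]-d   # clockwise scale
    return np.r_[P[:,0]-v[0]-r*np.cos(a),P[:,1]-v[1]-r*np.sin(a)]
o=least_squares(res,[.557,.107,np.radians(-20),.092,.096]);v=o.x
print(v[:2],np.degrees(v[2]),v[3:],o.fun)
M=camera_model("scene")
for px in((131,303),(128,310),(134,296)):
    i=atz("scene",(270+px[0]/4,150+px[1]/4),.018,M)[:2]
    a=np.degrees(np.arctan2(i[1]-v[1],i[0]-v[0]));print(px,a,np.hypot(*(i-v[:2])),"reading",np.degrees(v[2])-a)
E
```

```text
[0.5583 0.1069] -23.0204223946685 [0.0922 0.0964] [ 0.0004 -0.0003  0.0009 -0.0002 -0.0001 -0.     -0.0006  0.0004  0.0007
 -0.0009 -0.0006  0.0003 -0.0006  0.0007]
(131, 303) -80.78099308453237 0.10969293746529006 reading 57.76057068986387
(128, 310) -80.37634734768484 0.11491435308200043 reading 57.35592495301634
(134, 296) -81.22827423715171 0.10445286795611626 reading 58.20785184248321
```

carry_out(moves=[[0,0,0,0.0004,0,-0.0015,0.9],[0,0,0,0.0004,0,-0.0015,0.9],[0,0,0,0,0,0,0.9],[0,0,0,0,0,0,0.9]])

```text
time: 4.75
eef_pos: [0.6234, 0.1613, 0.0874]
tcp_rot: [0.141, -0.692, 0.694, -0.145]
contact_force: [6.2, -4.3, -14.3]
opening: 0.149
```

```bash
cat > rd.py <<'E'
from h import *
from scipy.optimize import least_squares
def reading(tag):
    M=camera_model("scene");im=read_camera("scene");s=get_state();cv2.imwrite(f"pics/{tag}.png",im)
    print(s["time"],s["eef_pos"],s["contact_force"])
    big=cv2.resize(im[150:250,270:370],(400,400),interpolation=cv2.INTER_CUBIC);cv2.imwrite(f"pics/{tag}b.png",big)
    mk=(cv2.cvtColor(big,cv2.COLOR_BGR2GRAY)>185).astype('uint8')
    n,l,st,ce=cv2.connectedComponentsWithStats(mk)
    c=np.array([.5583,.1069]);P=[];D=[];L=[]
    g=lambda x,y,h=.034:atz("scene",(270+x/4,150+y/4),h,M)[:2]
    for i in range(1,n):
        if not 120<st[i,4]<450: continue
        m=g(*ce[i]);v=m-c;r=np.hypot(*v)
        if .086<r<.100:
            lab=-23.02-np.degrees(np.arctan2(v[1],v[0]));k=round(lab/10)*10
            if 0<=k<=90 and abs(lab-k)<5: P.append(m);D.append(k);L.append(k%30>0)
    P=np.array(P);L=np.array(L);d=np.radians(D)
    def res(v):
        r=np.where(L,.0964,.0922);a=v[2]-d
        return np.r_[P[:,0]-v[0]-r*np.cos(a),P[:,1]-v[1]-r*np.sin(a)]
    o=least_squares(res,[.558,.107,np.radians(-20)],loss='soft_l1',f_scale=.001);v=o.x
    i=g(131,303,.018);a=np.degrees(np.arctan2(*(i-v[:2])[::-1]))
    print(D,v[:2],"reading",np.degrees(v[2])-a,"fixed-c",np.degrees(np.mean([np.arctan2(*(p-c)[::-1])+q for p,q in zip(P,d)]))-np.degrees(np.arctan2(*(i-c)[::-1])))
E
python3 -c "
from rd import *
reading('s3')"
```

```text
4.8 [0.6234 0.1612 0.0874] [  6.4212  -3.614  -15.0381]
[90, 80, 70, 60, 30, 50, 10, 20, 40] [0.5575 0.1066] reading 59.55341654935194 fixed-c 59.522320181018664
```

carry_out(moves=[[0,0,0,0,0,0,0.2],[0,0,0,0,0,0,0],[0,0,0,0,0,0,0],[0,0,0,0,-0.05,0,0],[0,0,0,0,-0.055,0,0],[0,0,0,0,-0.055,0,0],[0,0,0,0.0395,0,0.0375,0],[0,0,0,0.0395,0,0.0375,0],[0,0,0,0,0,0,0],[0,0,0,0,0,0,0]])

```text
time: 6.05
eef_pos: [0.5788, 0.0625, 0.2482]
tcp_rot: [-0.141, 0.693, -0.693, 0.143]
contact_force: [-0.1, 1.0, 0.6]
opening: 0.498
```

```bash
python3 - <<'E'
from rd import *
reading('s4')
M=camera_model("wrist");im=read_camera("wrist");s=get_state();print(s["time"],s["eef_pos"])
np.savez("w4",K=M["camera_matrix"],T=M["pose"]);cv2.imwrite("pics/w4.png",im)
cv2.imwrite("pics/w4b.png",cv2.resize(im[60:330,100:460],(800,600),interpolation=cv2.INTER_CUBIC))
E
```

```text
6.1 [0.5789 0.0629 0.248 ] [ 0.0089  0.2208 -0.6474]
[90, 80, 70, 60, 30, 50, 10, 20, 40] [0.558  0.1069] reading 59.582083459580566 fixed-c 59.58474840133414
6.15 [0.5789 0.0632 0.2477]
```

View pics/w4b.png

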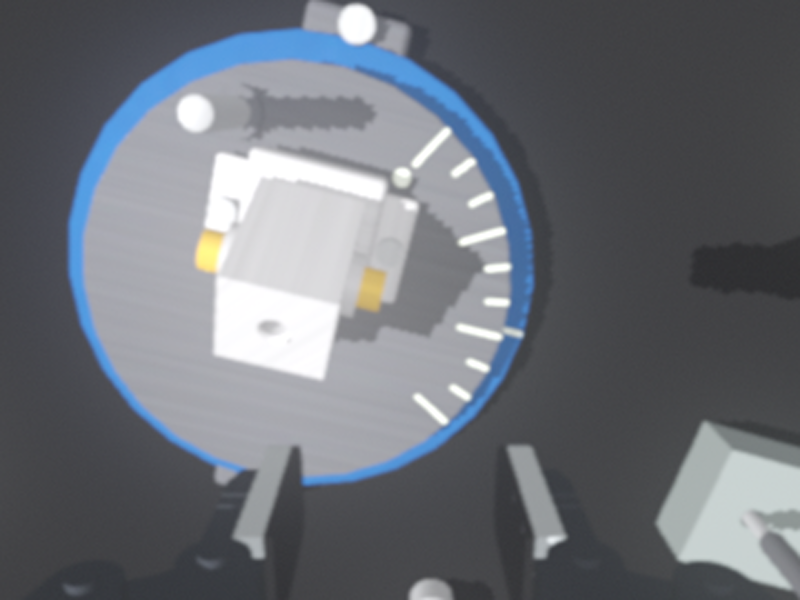

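The wrist view shows the 60 line at (480,331) running almost straight into the index at (512,332). The face corners are at (218,277), (341,303), (323,379) and (214,354), and the bore mouth is at (270,327).

```bash
python3 - <<'E'
from h import *
from scipy.optimize import least_squares
z=np.load("w4.npz");M=dict(camera_matrix=z["K"],pose=z["T"])
px=lambda p:np.array([100+p[0]*.45,60+p[1]*.45])
im=cv2.imread("pics/w4.png")
big=cv2.resize(im[60:330,100:460],(1440,1080),interpolation=cv2.INTER_CUBIC);k4=lambda c:(100+(c[0]+.5)/4-.5,60+(c[1]+.5)/4-.5)
gray=cv2.cvtColor(big,cv2.COLOR_BGR2GRAY)
tk={0:(431,147),10:(463,167),20:(481,200),30:(482,237),40:(497,268),50:(497,302),60:(480,331),70:(478,365),80:(460,392),90:(430,409)}
n,l,st,ce=cv2.connectedComponentsWithStats((gray>185).astype('uint8'))
P=[];D=[]
for d,p in tk.items():
    q=np.array(p)*1.8;j=np.argmin([np.hypot(*(c-q)) for c in ce])
    if np.hypot(*(ce[j]-q))<12: P.append(atz("wrist",k4(ce[j]),.034,M)[:2]);D.append(d)
P=np.array(P);d=np.radians(D);L=np.array(D)%30>0
def res(v):
    r=np.where(L,v[4],v[3]);a=v[2]-d
    return np.r_[P[:,0]-v[0]-r*np.cos(a),P[:,1]-v[1]-r*np.sin(a)]
o=least_squares(res,[.557,.107,-.4,.092,.096],loss='soft_l1',f_scale=.0005);v=o.x
print(D,"centre",v[:2],"zero",np.degrees(v[2]),v[3:],np.abs(o.fun).max())
for p in((507,331.5),(519,334)):
    i=atz("wrist",px(p),.018,M)[:2]-v[:2];a=np.degrees(np.arctan2(i[1],i[0]));print("idx r",np.hypot(*i),"reading",np.degrees(v[2])-a)
print("mouth",atz("wrist",px((270,327)),.104,M),"handle",atz("wrist",px((196,113)),.105,M),"handle ang",np.degrees(np.arctan2(*(atz("wrist",px((196,113)),.105,M)[:2]-v[:2])[::-1])))
C=np.array([px(p) for p in((218,277),(341,303),(323,379),(214,354))]);m0=px((270,327))
K=M["camera_matrix"];T=M["pose"]
def proj(X):
    c=(X-T[:3,3])@T[:3,:3];return c[:,:2]/c[:,2:]*K[0,0]+K[:2,2]
def mod(u):
    phi=u[2];hx=np.array([np.cos(phi),np.sin(phi),0]);n_=hx*.5+np.array([0,0,np.cos(np.pi/6)])
    e1=np.array([-np.sin(phi),np.cos(phi),0]);e2=np.cross(n_,e1) # e2 ...
    m=np.array([u[0],u[1],.104]);q=[]
    for a,b in((1,1),(-1,1),(-1,-1),(1,-1)): q.append(m+e1*(.023*a+u[3])+e2*(.023*b*S+u[4]))
    return np.vstack([q,m])
for S in(1,-1):
    r=least_squares(lambda u:(proj(mod(u))-np.vstack([C,m0])).ravel(),[.556,.107,np.pi+.2,0,0]);print(S,r.x,np.degrees(r.x[2]),r.cost,r.fun.round(1))
E
```

```text
[0, 10, 20, 30, 40, 50, 60, 70, 80, 90] centre [0.554  0.1068] zero -21.08461743676454 [0.0922 0.0976] 0.000542351327734128
idx r 0.11023329287098299 reading 60.52869243857875
idx r 0.11670653372641422 reading 60.38688073753932
mouth [0.555 0.108 0.104] handle [0.6204 0.1597 0.105 ] handle ang 38.552916239731715
1 [ 0.5483  0.1076  6.3658 -0.0019 -0.0081] 364.7345970637528 3691.0224955649273 [ -7.7  38.2 -12.   42.   11.2 -40.5  11.3 -45.   -2.1   6.8]
-1 [ 0.5537  0.1078  0.2191 -0.0018 -0.0017] 12.555901049130238 153.62890355456955 [ 4.9 -7.   0.6 -9.5 -0.6  6.6 -4.5  8.8 -0.2  1.4]
```

```bash
python3 - <<'E'
from h import *
from scipy.optimize import least_squares
z=np.load("w4.npz");K=z["K"];T=z["T"]
px=lambda p:np.array([100+p[0]*.45,60+p[1]*.45])
C=np.array([px(p) for p in((218,277),(341,303),(323,379),(214,354),(270,327))])
def proj(X):
    c=(X-T[:3,3])@T[:3,:3];return c[:,:2]/c[:,2:]*K[0,0]+K[:2,2]
def mod(u):
    phi=u[2];n_=np.array([np.cos(phi)/2,np.sin(phi)/2,np.cos(np.pi/6)]);e1=np.array([-np.sin(phi),np.cos(phi),0]);e2=np.cross(n_,e1)
    m=np.array([u[0],u[1],.104]);return np.vstack([m+e1*(.023*a+u[3])+e2*(.023*b+u[4]) for a,b in((-1,1),(1,1),(1,-1),(-1,-1))]+[m])
r=least_squares(lambda u:(proj(mod(u))-C).ravel(),[.556,.107,np.pi+.2,0,0]);print(r.x,np.degrees(r.x[2]),r.cost,r.fun.round(1))
s=get_state();print(s["eef_pos"])
E
```

```text
[ 0.5549  0.108   3.3042  0.0018 -0.0014] 189.31894871375556 0.9260991822084489 [-0.1 -0.5 -0.7  0.7  0.2 -0.3  0.7 -0.1 -0.   0.1]
[0.5789 0.0632 0.2477]
```

carry_out(moves=[[0,-0.1,0,0,0,0,0],[0,0.1,0,0.0244,0,0.0405,0],[0,0,0,0.0244,0,0.0405,0],[0,0,0,0.0244,0,0.0405,0],[0,0,0,0.0244,0,0.0405,0],[0,0,0,0.0244,0,0.0405,0],[0,0,0,0.0244,0,0.0405,0]])

```text
time: 7.02
eef_pos: [0.5449, -0.2197, 0.2473]
tcp_rot: [-0.143, 0.693, -0.693, 0.143]
contact_force: [-0.1, -0.2, 0.6]
opening: 0.501
```

carry_out(moves=[[0,-0.159,0,0,0.005,0,0],[0,-0.159,0,0,0.005,0,0],[0,-0.159,0,0,0.005,0,0],[0,-0.159,0,0,0.005,0,0],[0,-0.159,0,0,0.004,0,0],[0,-0.159,0,0,0.004,0,0],[0,-0.159,0,0,0,0,0],[0,-0.159,0,0,0,0,0],[0,0,0,0,0,0,0],[0,0,0,0,0,0,0]])

```text
time: 8.28
eef_pos: [0.5448, -0.2187, 0.2192]
tcp_rot: [-0.525, 0.473, -0.473, 0.526]
contact_force: [-0.5, 0.2, 0.5]
opening: 0.501
```

```bash
python3 - <<'E'
from h import *
M=camera_model("wrist");im=read_camera("wrist");s=get_state();print(s["time"],s["eef_pos"],s["qpos"]);R0=R.from_quat(s["tcp_rot"]).as_matrix();print(R0)
np.savez("w5",K=M["camera_matrix"],T=M["pose"]);cv2.imwrite("pics/w5.png",im)
cv2.imwrite("pics/w5b.png",cv2.resize(im[60:390,60:500],(800,600),interpolation=cv2.INTER_CUBIC))
E
```

```text
8.325 [ 0.5447 -0.2188  0.2193] [-0.5548  0.1216  1.8272  0.      1.1928 -0.6597]
[[ 0.1048  0.      0.9945]
 [-0.9945  0.      0.1048]
 [-0.     -1.      0.    ]]
```

View pics/w5b.png

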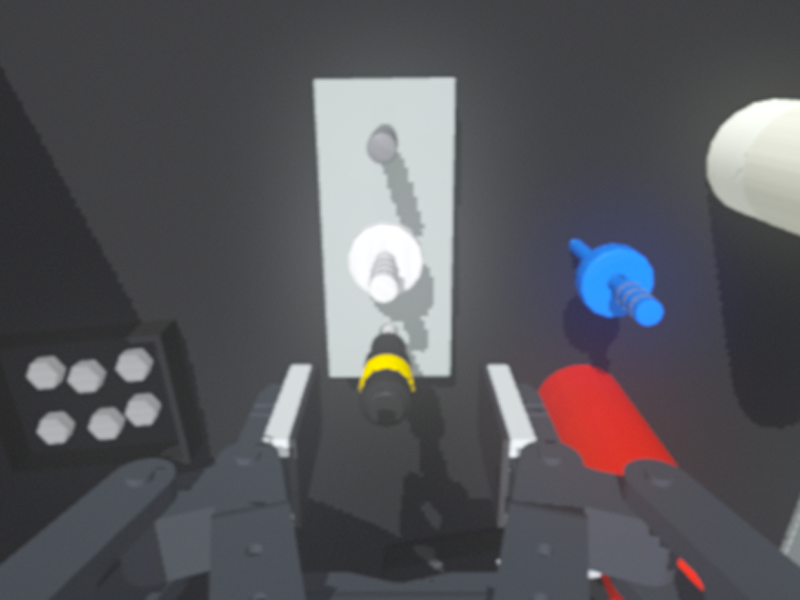

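The wrist view shows the steel rod's top at (384,287) and its disc at (385,260), in the middle hole. The punch is behind it at (382,142), the screwdriver in front at (386,385), and the rack edges are parallel to the jaw view.

```bash
python3 - <<'E'
from h import *
z=np.load("w5.npz");M=dict(camera_matrix=z["K"],pose=z["T"])
f=lambda p,h:atz("wrist",(60+p[0]*.55,60+p[1]*.55),h,M)
t=f((384,288),.117);print("top",t,"disc",f((385,259),.076))
q=[f(p,.036) for p in((314,79),(456,77),(452,377),(329,377))];print(np.array(q),np.mean(q,0),np.degrees(np.arctan2(*(q[0]-q[3])[[0,1]])))
s=get_state();R0=R.from_quat(s["tcp_rot"]).as_matrix();print(R0.T@(t-s["eef_pos"]))
E
```

```text
top [ 0.5382 -0.2188  0.117 ] disc [ 0.5376 -0.2187  0.076 ]
[[ 0.4936 -0.1411  0.036 ]
 [ 0.5639 -0.1328  0.036 ]
 [ 0.5841 -0.2987  0.036 ]
 [ 0.5121 -0.3062  0.036 ]] [ 0.5384 -0.2197  0.036 ] -6.395755242478318
[-0.0006  0.1023 -0.0064]
```

carry_out(moves=[[0,0,0,-0.0006,0,-0.0064,0],[0,0,0,0,0.05,0,0],[0,0,0,0,0.045,0,0],[0,0,0,0,0.02,0,0],[0,0,0,0,0,0,0],[0,0,0,0,0,0,1],[0,0,0,0,0,0,1],[0,0,0,0,0,0,1],[0,0,0,0,0,0,1]], squeeze=50)

```text
time: 9.45
eef_pos: [0.5391, -0.2202, 0.1068]
tcp_rot: [-0.526, 0.471, -0.474, 0.526]
contact_force: [-0.3, 0.6, 5.7]
opening: 0.119
```

carry_out(moves=[[0,0,0,0,-0.01,0,1],[0,0,0,0,-0.03,0,1],[0,0,0,0,-0.05,0,1],[0,0,0,0,-0.05,0,1],[0,0,0,0,-0.04,0,1],[0,0,0,0,0,0,1],[0,0,0,0,0,0,1]])

```text
time: 10.32
eef_pos: [0.5372, -0.2187, 0.2829]
tcp_rot: [0.526, -0.474, 0.472, -0.526]
contact_force: [-0.1, 0.7, -1.7]
opening: 0.123
```

```bash
python3 - <<'E'
from h import *
s=get_state();print(s["time"],s["eef_pos"],s["opening"],s["contact_force"],s["wrist_torque"])
R0=R.from_quat(s["tcp_rot"]).as_matrix()
ph=np.radians(189.3);n=np.array([np.cos(ph)/2,np.sin(ph)/2,np.sqrt(.75)]);m=np.array([.5547,.1075,.104])
R1=along(-n,R0[:,2]);P=m+n*.136;d=P-s["eef_pos"]
print(P,"shift in R0",R0.T@d,"w",R.from_matrix(R0.T@R1).as_rotvec())
E
```

```text
10.325 [ 0.5372 -0.2187  0.2829] 0.12253298983362644 [-0.0962  0.7089 -1.7109] [ 0.0142 -0.0377 -0.0102]
[0.4876 0.0965 0.2218] shift in R0 [-0.3186  0.0616 -0.0158] w [0.5245 0.0081 0.0302]
```

carry_out(moves=[[0,0,0,-0.053,0,-0.0026,1],[0,0,0,-0.053,0,-0.0026,1],[0,0,0,-0.053,0,-0.0026,1],[0,0,0,-0.053,0,-0.0026,1],[0,0,0,-0.053,0,-0.0026,1],[0,0,0,-0.053,0,-0.0026,1],[0.131,0.002,0.0075,0,0,0,1],[0.131,0.002,0.0075,0,0,0,1],[0.131,0.002,0.0075,0,0,0,1],[0.131,0.002,0.0075,0,0,0,1]])

```text
time: 11.58
eef_pos: [0.4874, 0.0955, 0.2812]
tcp_rot: [-0.363, 0.345, -0.573, 0.649]
contact_force: [-0.6, -0.7, -0.9]
opening: 0.125
```

carry_out(moves=[[0,0,0,0,0.0265,-0.0152,1],[0,0,0,0,0.0265,-0.0152,1],[0,0,0,0,0,0,1],[0,0,0,0,0,0,1]])

```text
time: 12.08
eef_pos: [0.4887, 0.0972, 0.2231]
tcp_rot: [-0.363, 0.344, -0.573, 0.649]
contact_force: [-0.0, 0.4, -0.9]
opening: 0.12
```

```bash
python3 - <<'E'
from h import *
M=camera_model("wrist");im=read_camera("wrist");S=read_camera("side");s=get_state();print(s["time"],s["eef_pos"],s["qpos"],s["contact_force"]);R0=R.from_quat(s["tcp_rot"]).as_matrix();print(R0)
np.savez("w6",K=M["camera_matrix"],T=M["pose"]);cv2.imwrite("pics/w6.png",im);cv2.imwrite("pics/sd6.png",S)
a=cv2.resize(im[150:400,180:380],(480,600),interpolation=cv2.INTER_CUBIC)
b=cv2.resize(S[150:300,190:270],(320,600),interpolation=cv2.INTER_CUBIC)
cv2.imwrite("pics/w6b.png",np.hstack([a,b]))
E
```

```text
12.175 [0.4895 0.0971 0.2246] [-0.0591 -0.3551  2.3068  0.1732  0.6807 -0.2633] [-0.0315  0.5849  0.0125]
[[ 0.1058  0.4965  0.8616]
 [-0.9939  0.0793  0.0764]
 [-0.0304 -0.8644  0.5019]]
```

View pics/w6b.png

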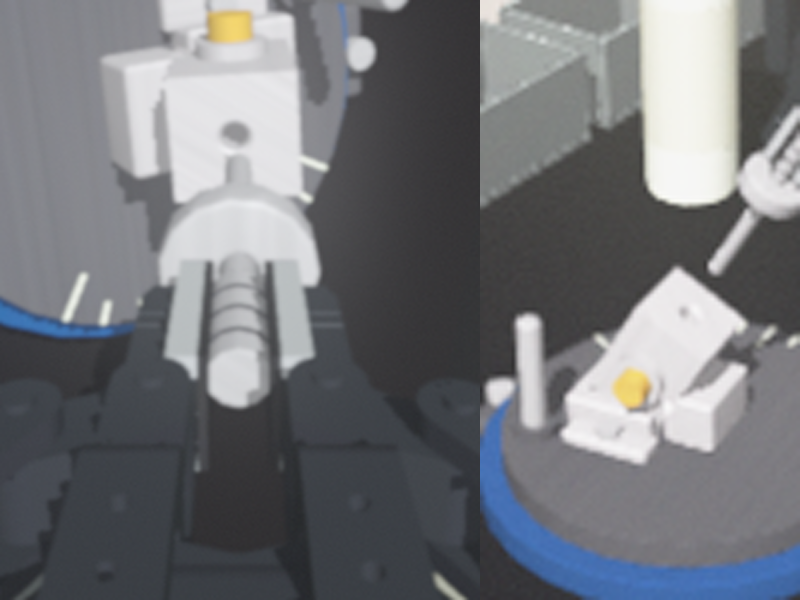

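Wrist panel (left): rod tip at about (240,160) and bore mouth at (235,134), just ahead of it. Side panel (right): tip at (716,268) and mouth at (690,312), with the rod roughly in line with the bore.

```bash
python3 - <<'E'
from h import *
z=np.load("w6.npz");M=dict(camera_matrix=z["K"],pose=z["T"]);K=z["K"];T=z["T"]
W=lambda p:(180+p[0]/2.4,150+p[1]/2.4); S=lambda p:(190+(p[0]-480)/4,150+p[1]/4)
s=get_state();R0=R.from_quat(s["tcp_rot"]).as_matrix();p=s["eef_pos"]
def pr(X,K,T):
    c=T[:3,:3].T@(X-T[:3,3]);return c[:2]/c[2]*K[0,0]+K[:2,2]
N=camera_model("side");tip=p+R0[:,1]*.1008
iw=lambda q:(np.array(q)-[180,150])*2.4; iS=lambda q:(np.array(q)-[190,150])*4+[480,0]
print("tip kin",tip,"->wrist crop",iw(pr(tip,K,T)),"side crop",iS(pr(tip,N["camera_matrix"],N["pose"])))
for L in(-.019,.03,.05):print(L,iw(pr(p+R0[:,1]*L,K,T)),iS(pr(p+R0[:,1]*L,N["camera_matrix"],N["pose"])))
m=np.array([.5547,.1075,.104]);print("mouth exp",iw(pr(m,K,T)),iS(pr(m,N["camera_matrix"],N["pose"])))
print("mouth tri",tri(ray("wrist",W((235,133)),M),ray("side",S((690,312)))),"wrist z.104",atz("wrist",W((235,133)),.104,M))
print("tip tri",tri(ray("wrist",W((240,157)),M),ray("side",S((716,269)))))
# rod axis in wrist crop: image direction
from numpy.linalg import norm
ph=np.radians(189.3);n=np.array([np.cos(ph)/2,np.sin(ph)/2,np.sqrt(.75)])
d=m-tip;print("tip->mouth in tool",R0.T@d,"axis in tool",R0.T@-n)
E
```

```text
tip kin [0.5395 0.1051 0.1375] ->wrist crop [244.3587 168.4946] side crop [711.5771 262.3618]
-0.019 [247.2051 420.2072] [821.0278 106.2081]
0.03 [245.5827 276.7273] [774.3765 172.7656]
0.05 [245.149 238.382] [756.1071 198.8307]
mouth exp [233.9243 134.1004] [686.3129 310.1671]
mouth tri (array([0.5536, 0.1077, 0.1041]), [np.float64(0.0013118377174382433), np.float64(0.0013118377174381537)]) wrist z.104 [0.5551 0.1079 0.104 ]
tip tri (array([0.5359, 0.1086, 0.1374]), [np.float64(0.0015801925484500423), np.float64(0.0015801925484498565)])
tip->mouth in tool [ 0.0003  0.0367 -0.0036] axis in tool [-0.0018  1.     -0.0034]
```

```bash
python3 - <<'E'
from h import *
from scipy.optimize import least_squares
z=np.load("w6.npz");K=z["K"];T=z["T"];N=camera_model("side")
def pr(X,K,T):
    c=T[:3,:3].T@(X-T[:3,3]);return c[:2]/c[2]*K[0,0]+K[:2,2]
iw=lambda q:(np.array(q)-[180,150])*2.4; iS=lambda q:(np.array(q)-[190,150])*4+[480,0]
s=get_state();R0=R.from_quat(s["tcp_rot"]).as_matrix();p=s["eef_pos"];tip=p+R0[:,1]*.1008
f=lambda u:np.r_[iw(pr(np.r_[u,.104],K,T))[0]-239.5,(iS(pr(np.r_[u,.104],N["camera_matrix"],N["pose"]))-[685.5,306.4])]
r=least_squares(f,[.555,.108]);print(r.x,r.fun);print("tip->mouth tool",R0.T@(np.r_[r.x,.104]-tip))
E
```

```text
[0.5572 0.1048] [-0.0007 -0.0007 -0.0008]
tip->mouth tool [ 0.0033  0.0377 -0.0016]
```

carry_out(moves=[[0,0,0,0.0018,0,-0.0026,1],[0,0,0,0,0.013,0,1],[0,0,0,0,0.013,0,1],[0,0,0,0,0,0,1],[0,0,0,0,0,0,1]])

```text
time: 12.8
eef_pos: [0.4995, 0.0973, 0.199]
tcp_rot: [-0.363, 0.344, -0.573, 0.649]
contact_force: [0.0, -0.6, -0.4]
opening: 0.12
```

```bash
python3 - <<'E'
from h import *
M=camera_model("wrist");im=read_camera("wrist");S=read_camera("side");C=read_camera("scene");s=get_state();print(s["time"],s["eef_pos"],s["contact_force"])
np.savez("w7",K=M["camera_matrix"],T=M["pose"])
for n,i in(("w7",im),("sd7",S),("sc7",C)):cv2.imwrite(f"pics/{n}.png",i)
r=lambda i,x,y,w,h,W,H:cv2.resize(i[y:y+h,x:x+w],(W,H),interpolation=cv2.INTER_CUBIC)
cv2.imwrite("pics/w7b.png",np.hstack([r(im,250,180,60,90,400,600),np.vstack([r(S,215,195,50,38,400,304),r(C,300,155,50,37,400,296)])]))
E
```

```text
12.95 [0.4997 0.0973 0.1998] [-0.4051 -0.761  -0.7781]
```

View pics/w7b.png

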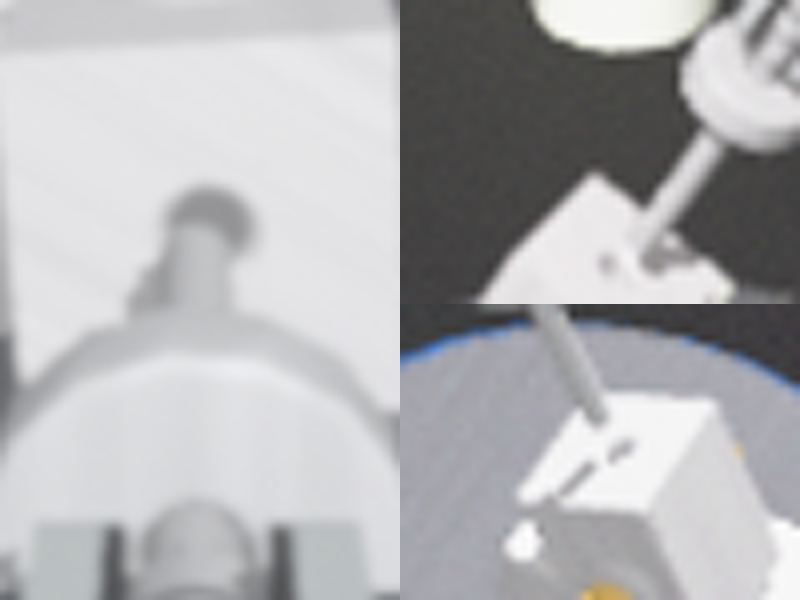

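Wrist panel: mouth centre about (210,221), tip end about (199,228). Side panel: tip (645,252), mouth (608,264). Scene panel: tip (597,416), mouth (622,448). I'll solve for the tip-to-mouth shift from these differences.

```bash
python3 - <<'E'
from h import *
from scipy.optimize import least_squares
z=np.load("w7.npz");N=camera_model("side");C=camera_model("scene")
def pr(X,K,T):
    c=T[:3,:3].T@(X-T[:3,3]);return c[:2]/c[2]*K[0,0]+K[:2,2]
s=get_state();R0=R.from_quat(s["tcp_rot"]).as_matrix();p=s["eef_pos"];tip=p+R0[:,1]*.1008
cams=[(z["K"],z["T"]),(N["camera_matrix"],N["pose"]),(C["camera_matrix"],C["pose"])]
obs=[np.array([210-199,221-228])/6.667,np.array([608-645,264-252])/8,np.array([622-597,448-416])/8]
sg=[np.array([.4,.9]),np.array([.3,.3]),np.array([.3,.3])]
def f(u,cs=(0,1,2)):return np.concatenate([(pr(tip+R0@u,*cams[i])-pr(tip,*cams[i])-obs[i])/sg[i] for i in cs])
for cs in((0,1,2),(1,2),(0,1),(0,2)):
    r=least_squares(f,[0,.01,0],args=(cs,));print(cs,"tool disp",r.x,r.fun.round(1))
print(tip, pr(tip,*cams[0]),[ (pr(tip,*c)) for c in cams[1:]])
E
```

```text
(0, 1, 2) tool disp [0.0012 0.0119 0.0025] [ 3.8 -3.   5.3  3.2 -2.5  0.4]
(1, 2) tool disp [0.0007 0.0117 0.0057] [1.2 0.1 1.3 0.1]
(0, 1) tool disp [0.0026 0.0129 0.0023] [ 3.3 -1.6  5.8  3.4]
(0, 2) tool disp [0.0016 0.012  0.0017] [ 1.2 -2.4 -3.6  0.7]
[0.5497 0.1053 0.1126] [280.4529 219.9209] [array([244.0641, 224.3486]), array([324.0249, 169.6337])]
```

```bash
python3 - <<'E'
from h import *
from scipy.optimize import least_squares
z=np.load("w7.npz");N=camera_model("side");C=camera_model("scene")
def pr(X,K,T):
    c=T[:3,:3].T@(X-T[:3,3]);return c[:2]/c[2]*K[0,0]+K[:2,2]
s=get_state();R0=R.from_quat(s["tcp_rot"]).as_matrix();p=s["eef_pos"];tip=p+R0[:,1]*.1008
cams=[(z["K"],z["T"]),(N["camera_matrix"],N["pose"]),(C["camera_matrix"],C["pose"])]
obs=[np.array([210-199,221-228])/6.667,np.array([619-646,267-248])/8,np.array([623-597,449-416])/8]
sg=[np.array([.4,.9]),np.array([.3,.3]),np.array([.3,.3])]
def f(u,cs=(0,1,2)):return np.concatenate([(pr(tip+R0@u,*cams[i])-pr(tip,*cams[i])-obs[i])/sg[i] for i in cs])
for cs in((0,1,2),(1,2),(0,1),(0,2)):
    r=least_squares(f,[0,.01,0],args=(cs,));print(cs,"tool disp",r.x,r.fun.round(1))
S=cv2.imread("pics/sd7.png");W=cv2.imread("pics/w7.png");Cc=cv2.imread("pics/sc7.png")
r=lambda i,x,y,w,h,Wd,H:cv2.resize(i[y:y+h,x:x+w],(Wd,H),interpolation=cv2.INTER_LANCZOS4)
A=[r(S,230,210,32,24,400,300),r(Cc,310,155,32,24,400,300)]
S0=cv2.imread("pics/side0.png");S6=cv2.imread("pics/sd6.png");C4=cv2.imread("pics/s4.png")
B=[r(S6,230,210,32,24,400,300),r(C4,310,155,32,24,400,300)]
o=np.vstack([np.hstack(A),np.hstack(B)]).astype(float);o=np.clip((o-90)*1.5,0,255)
cv2.imwrite("pics/z7.png",o.astype('uint8'))
E
```

```text
(0, 1, 2) tool disp [0.0015 0.0124 0.002 ] [ 2.1 -2.7  1.7  1.  -3.5  0.7]
(1, 2) tool disp [0.0006 0.0123 0.0036] [-0.9 -0.1 -1.1 -0. ]
(0, 1) tool disp [0.0037 0.0141 0.0017] [ 1.4 -0.7  2.4  1.4]
(0, 2) tool disp [0.0017 0.0124 0.0017] [ 1.3 -2.6 -3.8  0.8]
```

View pics/z7.png

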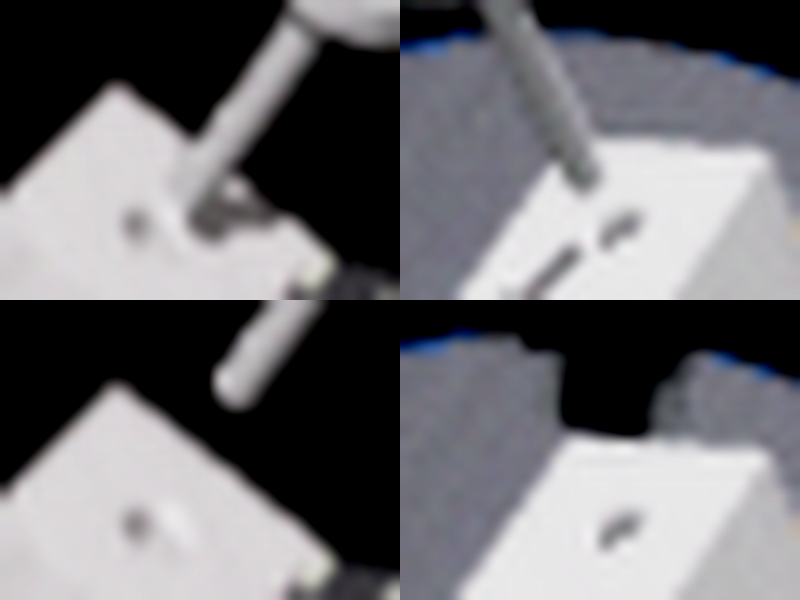

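The zoom shows the side view's mouth (dark and lit part) around (157,222) with the tip end near (193,190). In the scene view the mouth is near (615,226) and the tip near (584,179). In the wrist view only the camera-facing rim of the tip was visible, so its centre lies lower (y of about 263).

```bash
python3 - <<'E'
from h import *
from scipy.optimize import least_squares
z=np.load("w7.npz");N=camera_model("side");C=camera_model("scene")
def pr(X,K,T):
    c=T[:3,:3].T@(X-T[:3,3]);return c[:2]/c[2]*K[0,0]+K[:2,2]
s=get_state();R0=R.from_quat(s["tcp_rot"]).as_matrix();p=s["eef_pos"];tip=p+R0[:,1]*.1008
cams=[(z["K"],z["T"]),(N["camera_matrix"],N["pose"]),(C["camera_matrix"],C["pose"])]
obs=[np.array([210-199.5,227-263])/6.667,np.array([157-193,222-190])/12.5,np.array([615-584,226-179])/12.5]
sg=[np.array([.4,.9]),np.array([.4,.4]),np.array([.4,.4])]
def f(u,cs=(0,1,2)):return np.concatenate([(pr(tip+R0@u,*cams[i])-pr(tip,*cams[i])-obs[i])/sg[i] for i in cs])
for cs in((0,1,2),(1,2),(0,1),(0,2)):
    r=least_squares(f,[0,.01,0],args=(cs,));print(cs,"tool disp",r.x,r.fun.round(1))
# rigid check in wrist: predicted px of tip -x rim and mouth(m) 
print("rim pred",(pr(tip-R0[:,0]*.004,*cams[0])-[250,180])*6.667,"tip",(pr(tip,*cams[0])-[250,180])*6.667)
for m in([.5549,.108,.104],[.5545,.107,.104],[.5565,.107,.104]):print(m,(pr(np.array(m),*cams[0])-[250,180])*6.667,R0.T@(np.array(m)-tip))
E
```

```text
(0, 1, 2) tool disp [-0.      0.0115  0.0014] [ 0.4  0.4  0.   1.  -0.6 -0.4]
(1, 2) tool disp [0.0005 0.0114 0.0022] [-0.3 -0.  -0.3 -0. ]
(0, 1) tool disp [-0.001   0.0097  0.0013] [ 0.2 -0.1  0.5  0.3]
(0, 2) tool disp [-0.0002  0.0123  0.0013] [ 0.1 -0.2 -0.4  0.1]
rim pred [203.059  232.1654] tip [203.0296 266.1524]
[0.5549, 0.108, 0.104] [206.5717 221.0457] [-0.0019  0.0103  0.0004]
[0.5545, 0.107, 0.104] [202.9252 229.6059] [-0.0009  0.01   -0.    ]
[0.5565, 0.107, 0.104] [217.7614 228.5916] [-0.0007  0.011   0.0017]
```

carry_out(moves=[[0,0,0,0,0,0.0014,1],[0,0,0,0,0.005,0,1],[0,0,0,0,0.004,0,1],[0,0,0,0,0.003,0,1],[0,0,0,0,0.003,0,1],[0,0,0,0,0.002,0,1]])

```text
time: 13.7
eef_pos: [0.5092, 0.0987, 0.1851]
tcp_rot: [-0.363, 0.344, -0.573, 0.649]
contact_force: [0.7, -0.9, -1.3]
opening: 0.117
```

carry_out(moves=[[0,0,0,0,0.006,0,1],[0,0,0,0,0.006,0,1],[0,0,0,0,0,0,1]])

```text
time: 14.08
eef_pos: [0.5149, 0.0997, 0.1742]
tcp_rot: [-0.363, 0.344, -0.573, 0.649]
contact_force: [-0.2, -0.6, -1.0]
opening: 0.128
```

carry_out(moves=[[0,0,0,0,0.006,0,1],[0,0,0,0,0.006,0,1],[0,0,0,0,0.004,0,1],[0,0,0,0,0,0,1]])

```text
time: 14.58
eef_pos: [0.5229, 0.101, 0.1606]
tcp_rot: [-0.363, 0.344, -0.573, 0.649]
contact_force: [-0.4, -0.0, -0.7]
opening: 0.116
```

```bash
python3 - <<'E'
from h import *
s=get_state();R0=R.from_quat(s["tcp_rot"]).as_matrix();print(s["eef_pos"],"tip z",(s["eef_pos"]+R0[:,1]*.1008)[2],"floor z",.104-.045*.866,"force tool",R0.T@s["contact_force"],s["wrist_torque"])
E
```

```text
[0.5229 0.101  0.1606] tip z 0.07336650549234464 floor z 0.06503 force tool [-0.0068  0.4482 -0.6634] [-0.0468  0.3481 -0.0094]
```

carry_out(moves=[[0,0,0,0,0.004,0,1],[0,0,0,0,0.003,0,1],[0,0,0,0,0.0015,0,1],[0,0,0,0,0,0,1]])

```text
time: 15.08
eef_pos: [0.5272, 0.1017, 0.1537]
tcp_rot: [-0.363, 0.344, -0.573, 0.649]
contact_force: [0.4, 0.5, -1.6]
opening: 0.114
```

carry_out(moves=[[0,0,0,0,0.0015,0,1],[0,0,0,0,0.001,0,1],[0,0,0,0,0,0,1]])

```text
time: 15.45
eef_pos: [0.5286, 0.1018, 0.1528]
tcp_rot: [-0.363, 0.344, -0.573, 0.649]
contact_force: [-7.8, -2.3, 7.4]
opening: 0.122
```

carry_out(moves=[[0,0,0,0,0,0,0.53],[0,0,0,0,0,0,0.53],[0,0,0,0,0,0,0.53],[0,0,0,0,0,0,0.53]], squeeze=20)

```text
time: 15.95
eef_pos: [0.5285, 0.1018, 0.1516]
tcp_rot: [-0.363, 0.344, -0.573, 0.649]
contact_force: [-0.5, -0.0, -0.0]
opening: 0.233
```

```bash
python3 - <<'E'
from rd import *
reading('s8')
im=read_camera("wrist");S=read_camera("side");s=get_state();R0=R.from_quat(s["tcp_rot"]).as_matrix();print(s["opening"]*85,s["eef_pos"],R0.T@s["contact_force"])
a=cv2.resize(im[150:400,180:380],(480,600),interpolation=cv2.INTER_CUBIC)
b=cv2.resize(S[150:300,190:270],(320,600),interpolation=cv2.INTER_CUBIC)
cv2.imwrite("pics/w8b.png",np.hstack([a,b]))
E
```

```text
16.0 [0.5285 0.1019 0.1516] [ 0.1391  0.5307 -0.4473]
[90, 60, 30, 10, 20, 40] [0.5598 0.1083] reading 59.397199175729625 fixed-c 59.637899555338606
19.819335214762194 [0.5285 0.1018 0.1516] [0.4315 0.024  0.6023]
```

View pics/w8b.png

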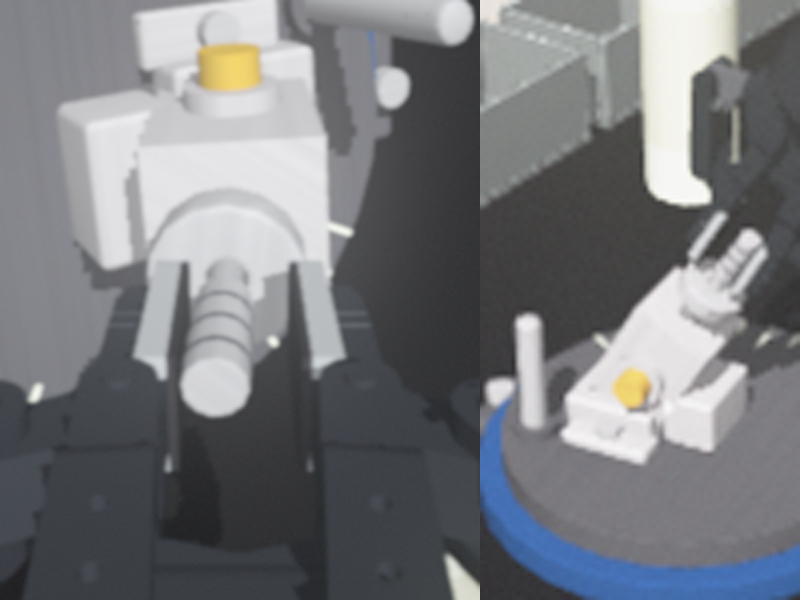

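The rod is in the bore with the stop well above the face, leaning left within the bore slack: top at (215,385), against the finger centre near x=241. I shift the tool 3 mm that way, open slightly and push down.

carry_out(moves=[[0,0,0,0,0,-0.003,0.44],[0,0,0,0,0,0,0.44],[0,0,0,0,0.004,0,0.44],[0,0,0,0,0.004,0,0.44],[0,0,0,0,0.004,0,0.44],[0,0,0,0,0,0,0.44]])

```text
time: 16.85
eef_pos: [0.532, 0.1026, 0.1396]
tcp_rot: [-0.363, 0.344, -0.573, 0.649]
contact_force: [0.0, -0.2, 0.2]
opening: 0.279
```

carry_out(moves=[[0,0,0,0,0.003,0,0.44],[0,0,0,0,0.003,0,0.44],[0,0,0,0,0,0,0.44]])

```text
time: 17.23
eef_pos: [0.5349, 0.103, 0.1345]
tcp_rot: [-0.363, 0.344, -0.573, 0.649]
contact_force: [0.7, 1.1, 1.6]
opening: 0.279
```

carry_out(moves=[[0,0,0,0,0.002,0,0.44],[0,0,0,0,0.002,0,0.44],[0,0,0,0,0,0,0.44]])

```text
time: 17.6
eef_pos: [0.5369, 0.1033, 0.131]
tcp_rot: [-0.363, 0.344, -0.573, 0.649]
contact_force: [-0.2, -0.1, 1.9]
opening: 0.282
```

carry_out(moves=[[0,0,0,0,0.0015,0,0.44],[0,0,0,0,0,0,0.44]])

```text
time: 17.85
eef_pos: [0.5379, 0.1035, 0.1302]
tcp_rot: [-0.362, 0.344, -0.574, 0.649]
contact_force: [-0.1, -0.0, 4.4]
opening: 0.282
```

carry_out(moves=[[0,0,0,0,0.0015,0,0.44],[0,0,0,0,0,0,0.44]])

```text
time: 18.1
eef_pos: [0.5383, 0.1036, 0.1299]
tcp_rot: [-0.363, 0.344, -0.573, 0.649]
contact_force: [-11.8, -2.5, 15.1]
opening: 0.283
```

carry_out(moves=[[0,0,0,0,0.0015,0,0.44],[0,0,0,0,0,0,0.44]])

```text
time: 18.35
eef_pos: [0.5385, 0.1036, 0.1299]
tcp_rot: [-0.364, 0.344, -0.572, 0.649]
contact_force: [-26.0, -6.3, 31.0]
opening: 0.275
```

carry_out(moves=[[0,0,0,0,-0.0014,0,0.44],[0,0,0,0,0,0,0.44],[0,0,0,0,0,0,0.44],[0,0,0,0,0,0,0.44],[0,0,0,0,0,0,0.44],[0,0,0,0,0,0,0.44],[0,0,0,0,0,0,0.44],[0,0,0,0,0,0,0.44],[0,0,0,0,0,0,0.44],[0,0,0,0,0,0,0.44]])

```text
time: 19.6
eef_pos: [0.5383, 0.1036, 0.1299]
tcp_rot: [-0.363, 0.344, -0.573, 0.649]
contact_force: [-12.0, -1.9, 17.0]
opening: 0.283
```

```bash
python3 - <<'E'
from rd import *
reading('s9')
im=read_camera("wrist");S=read_camera("side");s=get_state();R0=R.from_quat(s["tcp_rot"]).as_matrix();print(s["opening"]*85,s["eef_pos"],R0.T@s["contact_force"])
a=cv2.resize(im[150:400,180:380],(480,600),interpolation=cv2.INTER_CUBIC)
b=cv2.resize(S[180:255,220:260],(320,600),interpolation=cv2.INTER_CUBIC)
cv2.imwrite("pics/w9b.png",np.hstack([a,b]))
E
```

```text
19.65 [0.5383 0.1036 0.1299] [-11.7832  -2.7379  15.5935]
[30, 10, 20, 40] [0.5568 0.1055] reading 59.979955223172794 fixed-c 59.67259547401279
24.086343655120817 [0.5383 0.1036 0.1299] [  0.0518 -20.1583  -2.601 ]
```

View pics/w9b.png

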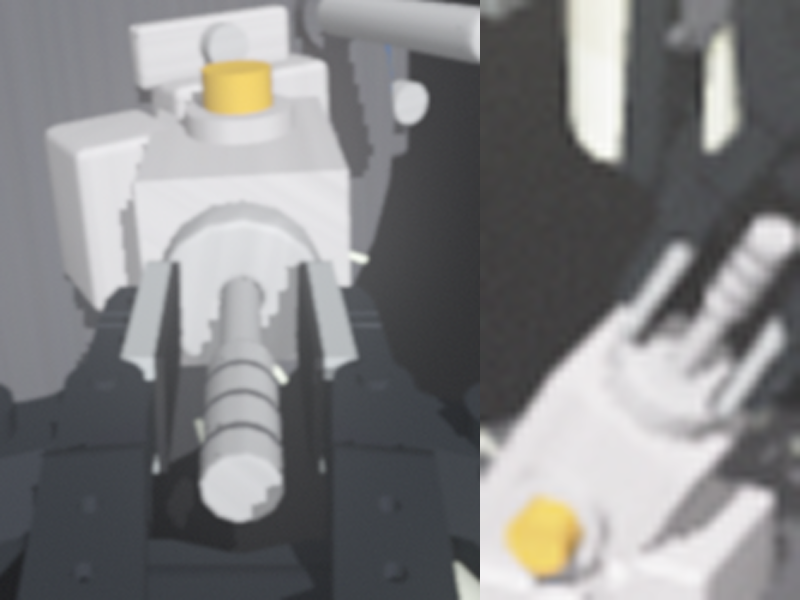

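The stop lies flat on the face at (240,270) in the wrist panel. It was held at about 20 N for over 1 s, and the rod stands free between the fingers. I retreat straight along the rod.

carry_out(moves=[[0,0,0,0,-0.003,0,0.44],[0,0,0,0,-0.01,0,0.44],[0,0,0,0,-0.02,0,0.44],[0,0,0,0,-0.04,0,0.44],[0,0,0,0,-0.04,0,0.44],[0,0,0,0,-0.04,0,0.44],[0,0,0,0,0,0,0.44],[0,0,0,0,0,0,0.44]])

```text
time: 20.75
eef_pos: [0.462, 0.0915, 0.2596]
tcp_rot: [-0.363, 0.345, -0.573, 0.649]
contact_force: [0.6, 0.1, -0.7]
opening: 0.279
```

```bash
python3 - <<'E'
from rd import *
reading('s10')
M=camera_model("wrist");im=read_camera("wrist");S=read_camera("side");s=get_state();print(s["time"],s["eef_pos"],s["contact_force"])
cv2.imwrite("pics/sd10.png",S);cv2.imwrite("pics/w10.png",im)
N=camera_model("side")
def pr(X,M):
    K,T=M["camera_matrix"],M["pose"];c=T[:3,:3].T@(X-T[:3,3]);return c[:2]/c[2]*K[0,0]+K[:2,2]
ph=np.radians(189.3);n=np.array([np.cos(ph)/2,np.sin(ph)/2,.866]);m=np.array([.5555,.1072,.104])
g=cv2.cvtColor(S,cv2.COLOR_BGR2GRAY);w=cv2.cvtColor(im,cv2.COLOR_BGR2GRAY)
for L in(0,.006,.012,.02,.036,.05,.066):print(L,"side",pr(m+n*L,N),"wrist",pr(m+n*L,M))
a=pr(m+n*0.0,N);b=pr(m+n*.085,N)   # profile along rod in side view
t=np.linspace(0,1,35);print([int(g[int(round(y)),int(round(x))]) for x,y in a+np.outer(t,b-a)])
A=cv2.imread("pics/side0.png");D=np.abs(A.astype(int)-S).max(2)>60
D=D.astype('uint8');nn,l,st,ce=cv2.connectedComponentsWithStats(cv2.morphologyEx(D,cv2.MORPH_OPEN,np.ones((3,3),np.uint8)))
print([(list(map(int,x[:4])),int(x[4])) for x in st[1:] if x[4]>25])
E
```

```text
20.8 [0.4619 0.0915 0.2589] [-0.2837  0.0279 -0.5196]
[90, 80, 70, 60, 30, 50, 10, 20, 40] [0.5577 0.1063] reading 59.680141857115885 fixed-c 59.5871164990424
20.9 [0.462  0.0915 0.2586] [ 0.1757 -0.5061  0.0966]
0 side [241.3556 227.363 ] wrist [284.6491 190.9994]
0.006 side [242.5831 225.6048] wrist [284.7308 192.5791]
0.012 side [243.819  223.8347] wrist [284.8155 194.2181]
0.02 side [245.4798 221.4559] wrist [284.9335 196.5013]
0.036 side [248.8466 216.6336] wrist [285.1886 201.4378]
0.05 side [251.8433 212.3415] wrist [285.4355 206.2163]
0.066 side [255.3274 207.3511] wrist [285.7495 212.2928]
[229, 226, 227, 219, 209, 206, 216, 218, 215, 199, 206, 164, 183, 187, 221, 196, 206, 193, 207, 200, 208, 180, 180, 211, 220, 227, 200, 205, 136, 71, 70, 69, 69, 65, 70]
[([445, 0, 115, 90], 5839), ([314, 36, 117, 77], 5702), ([407, 87, 68, 155], 5074), ([485, 92, 7, 11], 59), ([285, 96, 62, 89], 1603), ([275, 118, 11, 11], 75), ([467, 131, 10, 14], 111), ([398, 157, 7, 5], 31), ([272, 160, 10, 14], 47), ([316, 168, 13, 18], 114), ([467, 185, 9, 9], 59), ([492, 189, 31, 7], 113), ([302, 196, 33, 18], 242), ([455, 196, 81, 52], 2701), ([248, 207, 12, 14], 85), ([199, 220, 10, 37], 241), ([221, 239, 6, 6], 30), ([226, 246, 6, 7], 39), ([211, 255, 13, 9], 60), ([469, 257, 37, 45], 569), ([225, 259, 8, 7], 40), ([514, 273, 46, 20], 330), ([485, 323, 6, 7], 33)]
```

```bash
python3 -c "
from plant import *
print(sign_off())"
```

```text
the job is handed in; nothing more can be done
None
```

The job is handed in after about 21 s of robot time: the swivel is set to 60, the depth rod is bottomed in the bore and its stop is pressed onto the face. `sign_off` gives no verdict.

- **Swivel:** I turned it by its handle from about 37°. The two cameras disagree slightly: the final scene-camera reading is 59.6–59.7°, and the wrist camera read about 60.4–60.5° just after I let go of the handle. The scene-camera reading shifted by only about 0.1° afterwards.
- **Rod:** I took the bare steel rod with the disc from the middle hole and lowered it into the bore. It bottomed with about 11 N, at a tip height of 65.7 mm against an expected 65.0 mm, and I let go. After the arm backed off, the side view put its top about 69 mm above the face, where 66 mm is nominal.
- **Stop:** I slid it onto the face and held it at about 20 N for 1.2 s. It was looked at on the face during the hold. After the arm backed off I made numeric checks only, because the picture limit was used up.
- **Force peak:** Pressing the stop briefly reached about 41 N, through the fingertips rather than the gripper body. I backed off to 20 N straight away.
- **Other things on the bench:** I saw no contact with anything else, but I did not check each item separately at the end.

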